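# Isolate the lap grinder and torque its disc nut to the click

## Task

Make the stone grinder safe, then tighten its disc nut. First lift the red cover of the grey isolator box, flip the toggle beneath it over from the red dot to the green dot, and close the cover again. Only then push the torque wrench that sits on the nut round clockwise until the nut stops and the handle breaks over at its click; stop there without forcing it well past the click, let go so that the handle springs straight again, and leave the dropper bottle, the rubber blower and the vial standing undisturbed.

Things in the scene. Friction and masses are not known exactly. Their poses are not given: they have to be found in the camera images.
- grinder: Lap grinder, fixed to the bench: blue base 140 x 140 mm and 42 mm high, a round grey disc of 124 mm diameter on top (its top at 62 mm), nut and torque wrench above. Origin: centre of the underside; z up. It stands to the left or to the right of the isolator box.
- nut_axis (a point): Point on the vertical axis of the nut at the height of the wrench handle's centre line, 95 mm above the bench, over the grinder's centre. The steel wrench head round it has radius 20 mm and its top is 110 mm above the bench.
- wrench_grip (a point): Point on the centre line of the wrench handle in the middle of the ribbed black grip, 150 mm from the nut axis when the handle is straight. The handle is a level bar, steel of 16 mm diameter, black grip of 22 mm diameter from 118 to 198 mm from the nut axis, brass end at 204 mm; its centre line is 95 mm above the bench. x points outward along the handle, z up. Nothing stands under the bar from 75 mm outward but the bench top.
- nut (a joint): Turn of the nut, with the wrench captive on it (it cannot be lifted off), in rad, growing clockwise seen from above. It starts between 0.05 and 0.5 and stops hard at 0.9, where the nut is tight. In the grinder's frame the straight handle points 2.122 - (nut) rad from +x, counted anticlockwise. Turning it needs about 5 N at the grip; it stays where it is left.
- click (a joint): Break-over hinge of the wrench, 30 mm out from the nut axis: bend of the handle in rad, clockwise seen from above; 0 = straight. A preloaded spring keeps it straight until the nut is at its stop and the push at the grip reaches about 14 N; then it breaks over and gives way at about 14 to 18 N, and springs back to 0 when let go. Broken over counts from 0.08; beyond 0.28 the nut is overtightened. Mechanical end 0.42.
- isolator: Isolator box, fixed to the bench: grey, 130 (x) x 110 (y) x 45 mm, its dark top panel 45 mm above the bench. Origin: centre of the underside; x points from its front to the hinge side, y to its left (the red dot's side; the green dot is on the -y side), z up. The red safety cover stands on it.
- cover_hinge (a point): Middle of the cover's hinge axle, 49 mm above the bench and 45 mm along the box's +x from its centre. The axle runs along the box's y.
- cover (a joint): Opening of the red cover, rad: 0 closed, 1.75 fully open (leaning back past upright, against its stop). Closed, it is a shell 76 x 66 mm, open below, that reaches from 2 to 78 mm in front of the hinge (box's -x) and up to 42 mm above the axle, walls 4 mm. It weighs 70 g and falls open by itself from about 1.0 on, falls shut below about 0.6.
- cover_fin (a point): Point in the fin on the cover's top near its front edge, 68 mm in front of the hinge axle and 66 mm above it when closed; moves with the cover. The fin is 14 mm (x) by 10 mm (y) and stands 36 mm above the cover's top, up to 78 mm above the axle; it can be pinched across its 10 mm (along the box's y) from above, both when the cover is shut and when it is open, and carried round the hinge.
- toggle (a joint): Toggle under the cover, rad: 0 leaning to the red dot (box's +y, live), 0.9 leaning to the green dot (box's -y, isolated). Pivot 46 mm above the bench at the box's centre; lever 28 mm to the middle of its 12 mm ball tip, upright at 0.45. It needs about 2.5 N at the tip and stays where it is left. Counts as flipped from 0.7.
- toggle_tip (a point): Middle of the ball at the end of the toggle lever.
- dropper: Amber dropper bottle with black top, 34 mm diameter, 102 mm high, upright and loose, behind the grinder just past the end of the handle's sweep. Origin: centre of its underside; z up.
- blower: Black rubber dust blower, bulb 50 mm diameter and nozzle upward, 110 mm high, loose, on the robot's side of the grinder. Origin: centre of its underside; z up.
- vial: Clear vial with white cap and stone chips, 23 mm diameter, 46 mm high, loose, upright beside the isolator box. Origin: centre of its underside; z up.
Not all that is in view belongs to the job. What is shaped like the blower but yellow is not meant. There is more than one size of the isolator; the one meant has the size given above.

How it is judged:
On the way, in this order (a step that is already met when the one before it is completed fails the run):
1. the cover is lifted well open (1.2 rad or more) (value of joint cover above 1.2 rad), for 0.1 s.
2. with the cover open, the toggle is flipped to the green side (0.7 rad or more) (value of joint toggle above 0.7 rad and value of joint cover above 0.9 rad), for 0.1 s.
3. the cover is closed again over the flipped toggle (0.08 rad or less) (value of joint cover below 0.08 rad and value of joint toggle above 0.7 rad), for 0.2 s.
4. the nut is at its stop (0.82 rad or more) and the handle has broken over (0.08 rad or more) (value of joint nut above 0.82 rad and value of joint click above 0.08 rad), for 0.04 s.
At the end, for the whole second after the job is handed in: Cover closed (under 0.08 rad), toggle on the green side (over 0.7 rad), nut tight at its stop (over 0.78 rad of 0.9), wrench handle sprung straight (under 0.05 rad); bottle, blower and vial at rest, upright and within 20 mm of where they stood (all of step 3 and value of joint nut above 0.78 rad and value of joint click below 0.05 rad and distance of each of dropper, blower, vial from where it was at the start of the episode below 0.02 m and angle between each of dropper, blower, vial's own z axis and vertical below 0.2 rad and linear speed of each of dropper, blower, vial below 0.02 m/s); the robot touches nothing.
It fails at once if the wrench is moved by more than 20 mm at its grip before the toggle is flipped and the cover closed (distance of wrench_grip from where it was at the start of the episode above 0.02 m and (value of joint toggle below 0.7 rad or value of joint cover above 0.3 rad)).
It fails at once if the handle is forced well past its click (more than 0.28 rad) (value of joint click above 0.28 rad).
It fails at once if the dropper bottle, the blower or the vial is shoved by more than 30 mm or tipped (distance of any of dropper, blower, vial from where it was at the start of the episode above 0.03 m or angle between any of dropper, blower, vial's own z axis and vertical above 0.4 rad).
It also fails if it takes over 67 s, if anything falls off the work surface, if the arm or the gripper's body presses on something with over 40 N, if the wrist force passes 120 N, or if a joint passes its speed limit or range.

## Robot

A 6-joint arm with a two-finger parallel gripper is mounted at the origin on the work surface; the furniture and walls round the work are solid. World frame = base frame: x ahead of the robot, y to its left, z up, the work surface at z = 0. Lengths are in m, angles in rad, forces in N, time in s.
With the tool pointing down it reaches from about 0.375 to 0.9 m from the base axis. Payload 3.1 kg.
Tool frame: the origin (TCP) lies between the finger pads; the fingertips stand 8 mm ahead of it and the grasp point (between the pads) lies 11 mm behind it; z points along the fingers, y is the line along which they close (so a half turn about z gives the same grasp; the last joint's range is limited). The gripper opens to 85 mm and grips with 20 to 120 N. Pads are 22 mm wide; open, the fingers measure 114 mm over their backs; the gripper's body (76 mm by 85 mm) begins 54 mm behind the grasp point. The pads swing forward as they close: fully open they stand 13 mm farther back than shut.
Start: joints at [0.977, 0.527, 1.433, -0, 1.181, -0.178], TCP at [0.252, 0.572, 0.211] pointing down, gripper open.
Joint ranges: [-3.08, 3.08], [-0.75, 2.2], [0.22, 2.44], [-1.43, 4.57], [0, 2.65], [-2.85, 2.85]. Speed limits (rad/s): [2.79, 2.79, 3.14, 3.14, 3.14, 3.14].

## Interface

Orientations are given as a unit quaternion [x, y, z, w].
In Python, from station import readout, cams, sign_off gives the robot as it stands.
- The arm moves only by the tool send_rows, never from a script. Its argument "commands" is text: rows parted by semicolons, each of 5 numbers parted by spaces: the finger opening in mm, from 0 to 85.4, then the shift along the tool's x, y, z each as a share of 0.02 m, from -1 to 1, then the turn about the tool's z as a share of 4 degrees, from -1 to 1. In form: grip dx dy dz spin; .... A call has 1 to 20 rows; each row shifts and turns the commanded pose from where the row before left it, along the tool's axes as they then stand; what a row does not reach is not made up. A row lasts 1/12 s, in which the tool goes at most 41.7 mm and 7.16 degrees, less where a joint would pass 70% of its speed; a pose out of reach is approached as far as the arm can. A call with a number of a shift or a turn outside -1 to 1 is refused whole. A call with a gripper value outside its range is refused whole. The fingers move at their own pace and stop on an object; "grip_force" is the grip in N (left out, the last holds). Time passes only in rows, so rows that do not move let the fingers close. It gives the time, the measured TCP pose, the force, the opening and the grip force at its end, in the units of the state.
- readout.sense(): the state, without advancing time (a new reading comes with each control period).
- cams.snapshot(name): name is "scene" or "top" or "wrist"; returns a dict with "pixels" (384x512x3 uint8, red, green, blue), "intrinsics" (3x3 intrinsics, pixels), "eye" and "rotation" of the camera in the world. Camera axes: x right, y down, z forward; pixel columns grow to the right and rows downward; lengths in m; the calibration is good to about 2 mm. A picture is of the moment at which its call begins. There is no depth.
- sign_off(): hands the job in; it is judged then, once.
The state is a dict: "t": time; "q": joint angles; "qd": joint speeds; "tau": joint torques, N m; "tcp_pos": TCP position; "tool_rot": TCP orientation; "force": force on the tool from outside, world axes, zero at the start; "ft_torque": the same for the moment, N m; "finger_gap": opening from 0.0 (shut) to 1.0 (fully open); "gripper_force": force on a finger pad.
Only numpy, scipy, OpenCV 4.12 (cv2) and the standard library are available. Lean on these libraries where they do the work, as an engineer would, in place of code of your own. Each camera call takes 0.05 s, during which the arm holds its last target. There are 200 camera calls.

## Working session

There is one attempt and no reset: what is moved stays moved. The work goes in short steps, Python scripts to look and compute and a tool call to move; the robot and the scene stay as the last step left them, time stands still between calls to the robot, and variables do not carry over. Pictures are saved under pics/ and viewed, at most 10 in all, crops included, and the job is handed in when it is done.

Besides the shell and the picture viewer there is one more tool, called after ">>>" as name(argument=value, ...) on one line, values as JSON. send_rows: Moves the arm, as the interface text tells. Its arguments: {"type":"object","properties":{"commands":{"type":"string"},"grip_force":{"type":"number"}},"required":["commands"]}

```bash
mkdir -p pics
python3 - <<'E'
from station import readout,cams
import cv2,pickle
print(readout.sense())
for n in("scene","top"):
    s=cams.snapshot(n);pickle.dump(s,open(n+".pkl","wb"))
    print(n,s["intrinsics"],s["eye"],s["rotation"])
    cv2.imwrite(f"pics/{n}.png",cv2.resize(s["pixels"][:,:,::-1],(800,600)))
E
```

```text
{'t': 0.0, 'q': array([ 9.76480220e-01,  5.28480522e-01,  1.43389836e+00,  8.55821642e-06,
        1.18140485e+00, -1.78497089e-01]), 'qd': array([-0.00130693, -0.0020534 ,  0.00129986, -0.00138526, -0.0012982 ,
        0.00229405]), 'tau': array([ 9.21888641e-04, -4.42344153e+01, -1.78027189e+01, -2.25807339e-04,
        8.30949488e-03,  4.05235951e-06]), 'tcp_pos': array([0.2519989 , 0.57111526, 0.20992611]), 'tool_rot': array([ 2.06416351e-01,  9.78463637e-01, -1.01327582e-03, -4.16533904e-04]), 'force': array([ 0.3021904 , -0.21020812,  0.52334282]), 'ft_torque': array([ 0.0529646 , -0.00429634,  0.00349729]), 'gripper_force': 0.0, 'finger_gap': 1.0035130069878677}
scene [[477.97659148   0.         252.76292067]
 [  0.         477.97659148 194.35399211]
 [  0.           0.           1.        ]] [-0.28635938 -0.42294979  0.96666362] [ 0.80072277 -0.44470276  0.19218251 -0.35234697]
top [[422.82243143   0.         255.97901529]
 [  0.         422.82243143 193.63586268]
 [  0.           0.           1.        ]] [0.33850563 0.06510204 0.95898289] [-0.68136139  0.72407886 -0.07635901  0.07500508]
```

View pics/scene.png

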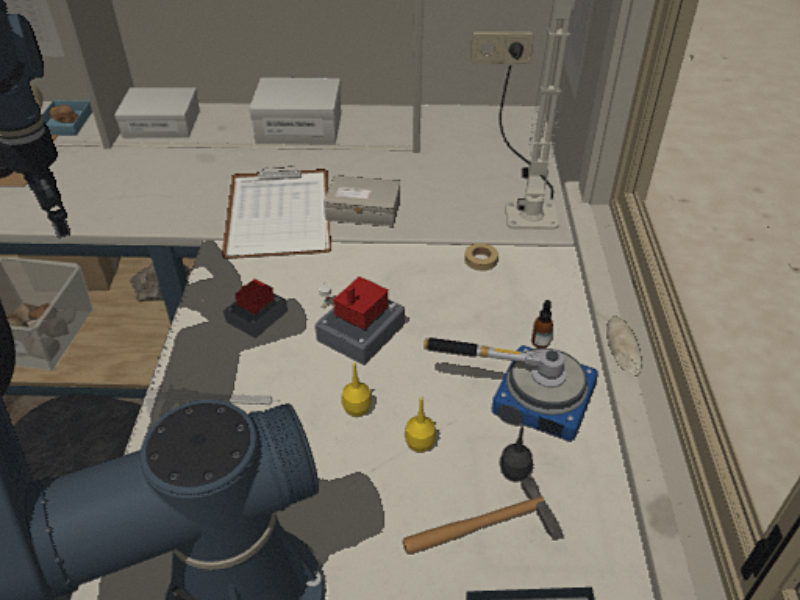

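View pics/top.png

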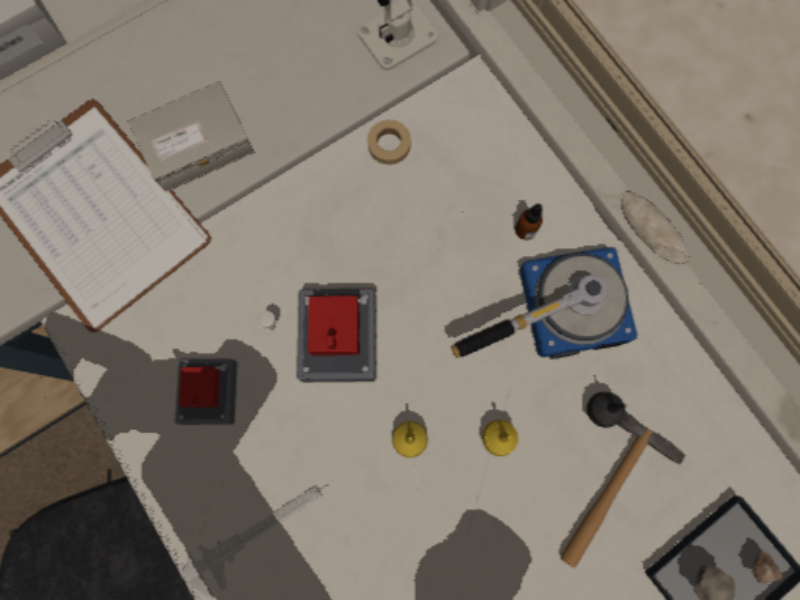

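The scene view shows the large isolator with its red cover at about (360,310), the grinder at (547,385), the dropper bottle at (543,325) and the black blower at (516,460). In the top view (800x600), the isolator is at (337,333) with the hinge side up and the fin at (332,338). The nut is at (592,290), the grip at (485,338) and the vial at (268,318).

```bash
cat > h.py <<'E'
import numpy as np,cv2,pickle
from scipy.spatial.transform import Rotation as R
def ray(s,uv):
    d=np.linalg.inv(s["intrinsics"])@np.array([uv[0],uv[1],1.]); return np.array(s["eye"]),R.from_quat(s["rotation"]).as_matrix()@d
def onz(s,uv,z):
    e,d=ray(s,uv); return e+d*(z-e[2])/d[2]
def proj(s,p):
    c=R.from_quat(s["rotation"]).as_matrix().T@(np.array(p)-s["eye"]); u=s["intrinsics"]@c; return u[:2]/u[2]
def tri(s1,u1,s2,u2):
    A=0;b=0
    for s,u in((s1,u1),(s2,u2)):
        e,d=ray(s,u);d=d/np.linalg.norm(d);P=np.eye(3)-np.outer(d,d);A=A+P;b=b+P@e
    return np.linalg.solve(A,b)
def big(m,box=None):
    m=m.astype(np.uint8)
    if box: k=np.zeros_like(m);k[box[1]:box[3],box[0]:box[2]]=1;m=m*k
    c=cv2.findContours(m,cv2.RETR_EXTERNAL,cv2.CHAIN_APPROX_NONE)[0]
    return max(c,key=cv2.contourArea)
E
python3 - <<'E'
from h import *
np.set_printoptions(precision=4,suppress=True)
T=pickle.load(open("top.pkl","rb"));S=pickle.load(open("scene.pkl","rb"))
hsv=cv2.cvtColor(T["pixels"],cv2.COLOR_RGB2HSV);H,Sa,V=cv2.split(hsv)
f=.64
def rect(m,z,box,name):
    c=big(m,tuple(int(v*f) for v in box));r=cv2.minAreaRect(c);p=cv2.boxPoints(r)
    w=np.array([onz(T,q,z)[:2] for q in p])
    e=[np.linalg.norm(w[i]-w[i-1]) for i in range(4)]
    d=w[1]-w[0];print(name,w.mean(0),"edges",np.array(e),"ang",np.degrees(np.arctan2(d[1],d[0])),"area",cv2.contourArea(c))
    print("  corners",w.tolist())
red=((H<8)|(H>172))&(Sa>150)&(V>60)
rect(red,.091,(290,280,385,390),"cover z.091")
rect((V<130)|red,.045,(285,275,390,390),"box z.045")
rect((H>100)&(H<125)&(Sa>120),.042,(505,235,650,370),"grinder z.042")
for n,u,z in(("nut",(592,288),.11),("gripOuter",(456,350),.095),("handle@118",(515,324),.095),("fin",(332,331),.127),("vial",(267,318),.046),("dropperTop",(536,212),.102),("dropperbase",(527,232),0.),("blower",(605,409),.025),("blowertip",(617,405),.11)):
    print(n,onz(T,np.array(u)*f,z))
E
```

```text
cover z.091 [0.5037 0.149 ] edges [0.0785 0.0675 0.0785 0.0662] ang -93.5136739517985 area 1120.5
  corners [[0.5450243531070952, 0.18112443602741107], [0.5408901401787078, 0.11379435958631583], [0.4625035067405482, 0.11745752571357645], [0.4665329064931232, 0.1835259695251178]]
box z.045 [0.5018 0.1495] edges [0.1401 0.1114 0.14   0.1079] ang -93.51890159261814 area 3079.5
  corners [[0.5752149078856883, 0.20229374270684386], [0.5683747741385735, 0.09106076238063245], [0.4285890107578458, 0.09836924734267108], [0.43513734911884416, 0.2060855180236117]]
grinder z.042 [ 0.4817 -0.1984] edges [0.0503 0.1429 0.0506 0.1412] ang -83.93943528924129 area 488.0
  corners [[0.4993330734261787, -0.12620716035116963], [0.5144171494212496, -0.2682777799216109], [0.46378731728867617, -0.26970313413669916], [0.44911081465093394, -0.1292505800467258]]
nut [ 0.5274 -0.1963  0.11  ]
gripOuter [ 0.4582 -0.0121  0.095 ]
handle@118 [ 0.4881 -0.093   0.095 ]
fin [0.4878 0.1469 0.127 ]
vial [0.5265 0.2456 0.046 ]
dropperTop [ 0.6401 -0.1355  0.102 ]
dropperbase [ 0.6449 -0.1424  0.    ]
blower [ 0.3725 -0.2194  0.025 ]
blowertip [ 0.3735 -0.2093  0.11  ]
```

>>> send_rows(commands="85 0 0 0 -1;85 0 0 0 -1;85 0 0 0 -1;85 0 0 0 -1;85 0 0 0 -1;85 0 0 0 -.25;85 -.59 -.98 0 0;85 -.59 -.98 0 0;85 -.59 -.98 0 0;85 -.59 -.98 0 0;85 -.59 -.98 0 0;85 -.59 -.98 0 0;85 -.59 -.98 0 0;85 -.59 -.98 0 0;85 -.59 -.98 0 0;85 -.59 -.98 0 0;85 -.59 -.98 0 0;85 -.59 -.98 0 0;85 -.59 -.98 0 0;85 -.59 -.98 0 0", grip_force=30)

```text
t: 1.77
tcp_pos: [0.4041, 0.2884, 0.2108]
tool_rot: [0.025, 1.0, -0.0, -0.0]
force: [1.1, 0.2, 0.7]
finger_gap: 0.996
gripper_force: 0.0
```

>>> send_rows(commands="85 -.59 -.98 0 0;85 -.59 -.98 0 0;85 -.59 -.98 0 0;85 -.59 -.98 0 0;85 -.59 -.98 0 0;85 -.59 -.98 0 0;85 0 0 0 0;85 0 0 0 0")

```text
t: 2.43
tcp_pos: [0.4691, 0.1678, 0.2107]
tool_rot: [0.026, 1.0, 0.0, -0.0]
force: [-0.4, -0.0, -0.3]
finger_gap: 0.997
gripper_force: 0.0
```

Run:
```python
from station import readout,cams
from h import *
s=readout.sense();print(s["tcp_pos"],R.from_quat(s["tool_rot"]).as_matrix().round(3))
w=cams.snapshot("wrist");pickle.dump(w,open("w1.pkl","wb"));print(w["eye"])
cv2.imwrite("pics/w1.png",w["pixels"][:,:,::-1])
for n,p in(("nutaxis",(.527,-.196,.11)),("box",(.502,.149,.045)),("fintop",(.479,.149,.127))):print(n,proj(w,p))
```

```text
[0.46910525 0.16781445 0.21071189] [[-0.999  0.053 -0.001]
 [ 0.053  0.999  0.   ]
 [ 0.001  0.    -1.   ]]
[0.39538172 0.17071589 0.37326632]
nutaxis [-85.91409308 256.84968371]
box [244.53688604 198.38877645]
fintop [238.91472165 202.42852598]
```

View pics/w1.png

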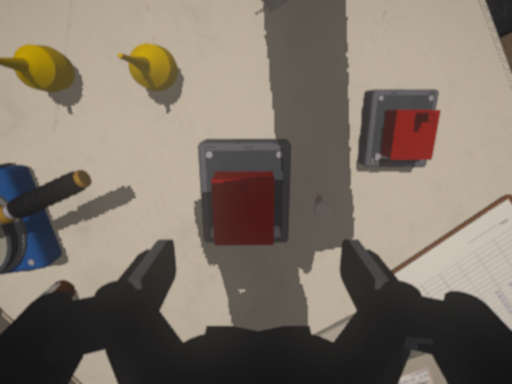

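Run:
```python
from h import *
np.set_printoptions(precision=4,suppress=True)
w=pickle.load(open("w1.pkl","rb"));im=w["pixels"]
c=im[130:255,190:300].astype(float);c=np.clip(c*1.6,0,255).astype(np.uint8)
cv2.imwrite("pics/w1c.png",cv2.resize(c[:,:,::-1],None,fx=4.6,fy=4.6,interpolation=cv2.INTER_CUBIC))
for n,u,z in(("front base L",(199,140),0),("front base R",(291,140),0),("back L",(203,243),.045),("back R",(287,241),.045),("cov bl",(216,244),.091),("cov br",(273,244),.091),("cov front",(243,172),.091)):print(n,onz(w,u,z))
H,Sa,V=cv2.split(cv2.cvtColor(im,cv2.COLOR_RGB2HSV))
red=((H<8)|(H>172))&(Sa>150)&(V>40)
k=big(red,(190,150,300,255));print(cv2.boundingRect(k),cv2.approxPolyDP(k,3,True)[:,0].tolist())
```

```text
front base L [0.4334 0.0918 0.    ]
front base R [0.4397 0.212  0.    ]
back L [0.5593 0.0918 0.045 ]
back R [0.5621 0.1995 0.045 ]
cov bl [0.5383 0.1171 0.091 ]
cov br [0.5416 0.1799 0.091 ]
cov front [0.4587 0.1523 0.091 ]
(212, 172, 62, 72) [[270, 172], [218, 173], [212, 179], [213, 183], [242, 179], [247, 183], [226, 205], [226, 218], [231, 226], [226, 229], [234, 233], [233, 242], [272, 241]]
```

View pics/w1c.png

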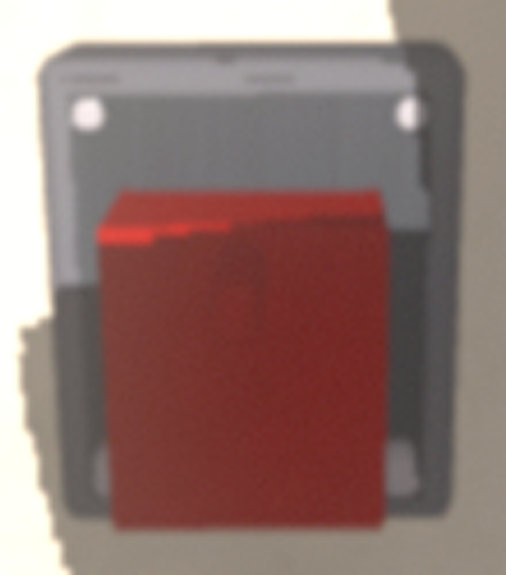

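Run:
```python
from h import *
np.set_printoptions(precision=4,suppress=True)
w=pickle.load(open("w1.pkl","rb"))
for n,u,z in(("cov fl",(211.3,180.5),.091),("cov fr",(274.1,179.6),.091),("bl",(214.8,244.6),.091),("br",(273.6,244.6),.091),("fin top",(241.7,197),.127),("fin base front",(241.7,181),.091),("cov low front",(243,171.5),.049)):print(n,onz(w,u,z))
T=pickle.load(open("top.pkl","rb"));S=pickle.load(open("scene.pkl","rb"))
print(tri(S,np.array((350,291))*.64,T,np.array((332,328))*.64))
```

```text
cov fl [0.4659 0.1191 0.091 ]
cov fr [0.4683 0.1838 0.091 ]
bl [0.539  0.1157 0.091 ]
br [0.5423 0.1806 0.091 ]
fin top [0.4739 0.1519 0.127 ]
fin base front [0.4681 0.1504 0.091 ]
cov low front [0.4675 0.1496 0.049 ]
[0.491  0.1535 0.1083]
```

The wrist crop shows the cover top spanning rows 180–245, with the fin top at about (242,197). That puts the fin at about (0.476, 0.151).

>>> send_rows(commands="85 -.39 -.82 0 0;85 0 0 0 0;85 0 0 .7 0;85 0 0 .8 0;85 0 0 .8 0;85 0 0 .8 0;85 0 0 .8 0;85 0 0 .8 0;85 0 0 .4 0;85 0 0 0 0;85 0 0 0 0")

```text
t: 3.4
tcp_pos: [0.4753, 0.1525, 0.1088]
tool_rot: [0.024, 1.0, 0.0, -0.0]
force: [0.5, 0.6, 0.4]
finger_gap: 0.99
gripper_force: 0.0
```

>>> send_rows(commands="40 0 0 .05 0;20 0 0 0 0;4 0 0 0 0;4 0 0 0 0;4 0 0 0 0;4 0 0 0 0;4 0 0 0 0;4 0 0 0 0;4 0 0 0 0;4 0 0 0 0", grip_force=25)

```text
t: 4.23
tcp_pos: [0.4758, 0.1518, 0.1079]
tool_rot: [0.025, 1.0, -0.0, -0.0]
force: [0.1, -0.3, -0.3]
finger_gap: 0.045
gripper_force: 0.0
```

```bash
cat > arc.py <<'E'
from station import readout
from h import *
import sys
# rows (dx,dz) in tool shares along hinge arc from th0 to th1
def arc(th0,th1,n,r=.0969,e0=np.radians(45.4)):
    t=np.linspace(th0,th1,n+1)+e0; x=-r*np.cos(t); z=r*np.sin(t)
    return ";".join(f"4 {-a/.02:.2f} 0 {-b/.02:.2f} 0" for a,b in zip(np.diff(x),np.diff(z)))
s=readout.sense();print(s["tcp_pos"],s["finger_gap"],s["gripper_force"],s["force"])
for a in sys.argv[1:]:
    p,q,n=a.split(",");print(arc(float(p),float(q),int(n)))
E
python3 arc.py 0,0.9,16 0.9,1.6,14
```

```text
[0.47576898 0.15181548 0.10789014] 0.04532047179640496 0.0 [ 0.1356252  -0.29957105 -0.25686563]
4 -0.20 0 -0.19 0;4 -0.21 0 -0.17 0;4 -0.22 0 -0.16 0;4 -0.23 0 -0.15 0;4 -0.24 0 -0.14 0;4 -0.24 0 -0.12 0;4 -0.25 0 -0.11 0;4 -0.26 0 -0.10 0;4 -0.26 0 -0.08 0;4 -0.26 0 -0.07 0;4 -0.27 0 -0.05 0;4 -0.27 0 -0.04 0;4 -0.27 0 -0.02 0;4 -0.27 0 -0.01 0;4 -0.27 0 0.01 0;4 -0.27 0 0.03 0
4 -0.24 0 0.04 0;4 -0.24 0 0.05 0;4 -0.23 0 0.06 0;4 -0.23 0 0.07 0;4 -0.23 0 0.08 0;4 -0.22 0 0.09 0;4 -0.22 0 0.10 0;4 -0.21 0 0.12 0;4 -0.21 0 0.13 0;4 -0.20 0 0.14 0;4 -0.19 0 0.15 0;4 -0.19 0 0.16 0;4 -0.18 0 0.16 0;4 -0.17 0 0.17 0
```

Run:
```python
from station import cams
from h import *
s=cams.snapshot("scene");pickle.dump(s,open("s2.pkl","rb".replace("r","w")))
u=proj(s,(.476,.152,.11)).astype(int);print(u)
c=s["pixels"][u[1]-60:u[1]+60,u[0]-70:u[0]+70]
w=cams.snapshot("wrist");pickle.dump(w,open("w2.pkl","wb"));d=w["pixels"]
a=cv2.resize(c,(560,480),interpolation=cv2.INTER_CUBIC)
v=np.clip(d[130:370,180:300].astype(float)*2,0,255).astype(np.uint8)
b=cv2.resize(v,(240,480));cv2.imwrite("pics/s2.png",np.hstack([a,b])[:,:,::-1])
```

```text
[223 188]
```

View pics/s2.png

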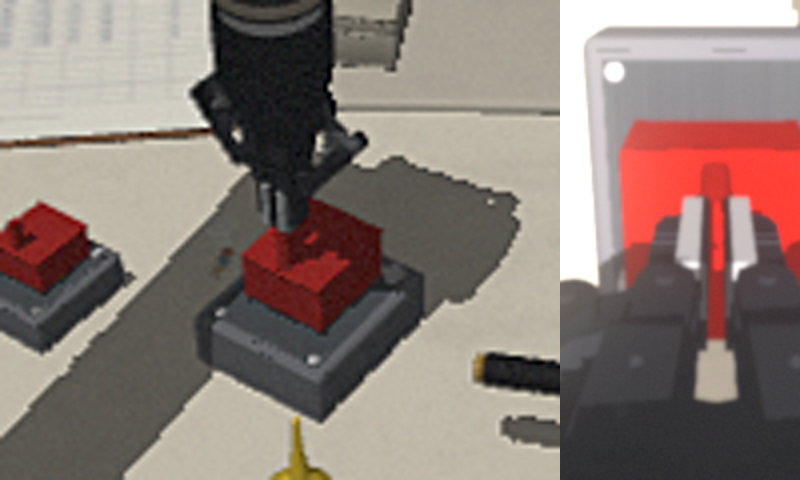

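The left half shows the fingers around the fin. The right half shows the fin's front at (715,180), in line with the gap between the pads. The opening reading doesn't settle whether the fin is held, so I'll close fully to test.

>>> send_rows(commands="0 0 0 0 0;0 0 0 0 0;0 0 0 0 0;0 0 0 0 0", grip_force=25)

```text
t: 4.67
tcp_pos: [0.4758, 0.1518, 0.1079]
tool_rot: [0.025, 1.0, 0.0, -0.0]
force: [0.0, -0.4, -0.5]
finger_gap: 0.001
gripper_force: 0.0
```

Run:
```python
from h import *
np.set_printoptions(precision=4,suppress=True)
w=pickle.load(open("w2.pkl","rb"));s=pickle.load(open("s2.pkl","rb"));T=pickle.load(open("top.pkl","rb"));S=pickle.load(open("scene.pkl","rb"));W=pickle.load(open("w1.pkl","rb"))
cvt=lambda c:((c[0]-560)/2+180,c[1]/2+130)
print("tip proj w2",proj(w,(.476,.152,.10)),"tcp",proj(w,(.476,.152,.108)),"fin top c",proj(w,(.476,.151,.127)),"finbase front",proj(w,(.469,.151,.091)))
print("seen fin front px",cvt((715,165)),cvt((715,195)), "pad tips",cvt((692,265)),cvt((740,270)),cvt((692,200)))
print("cover front top edge row",cvt((715,150)),onz(w,cvt((715,150)),.091),onz(w,cvt((715,122)),.049))
print("scene tip",proj(s,(.476,.152,.10)),"fin top",proj(s,(.476,.151,.127)),"seen fin top",(153+285/4,128+232/4))
print("box/cover in scene: front top right corner",(153+320/4,128+290/4),onz(s,(153+320/4,128+290/4),.091),onz(s,(153+247/4,128+248/4),.091),onz(s,(153+380/4,128+228/4),.091))
print(tri(s,(153+285/4,128+232/4),w,cvt((715,165))))
```

```text
tip proj w2 [259.5168 224.7796] tcp [259.5912 229.9144] fin top c [258.0165 244.1761] finbase front [257.474  209.9487]
seen fin front px (257.5, 212.5) (257.5, 227.5) pad tips (246.0, 262.5) (270.0, 265.0) (246.0, 230.0)
cover front top edge row (257.5, 205.0) [0.4655 0.1512 0.091 ] [0.4682 0.151  0.049 ]
scene tip [223.8171 191.6419] fin top [223.6528 184.2562] seen fin top (224.25, 186.0)
box/cover in scene: front top right corner (233.0, 200.5) [0.4679 0.1172 0.091 ] [0.4764 0.1828 0.091 ] [0.5415 0.1166 0.091 ]
[0.4629 0.1476 0.128 ]
```

Run:
```python
from station import cams
from h import *
w=cams.snapshot("wrist");pickle.dump(w,open("w3.pkl","wb"));d=w["pixels"]
v=np.clip(d[170:330,190:330].astype(float)*2.5,0,255).astype(np.uint8)
s=cams.snapshot("scene")["pixels"][155:215,190:260]
cv2.imwrite("pics/w3.png",np.hstack([cv2.resize(v,(440,500),interpolation=cv2.INTER_CUBIC),cv2.resize(np.clip(s*1.5,0,255).astype(np.uint8),(360,500),interpolation=cv2.INTER_CUBIC)])[:,:,::-1])
```

```text
(no output)
```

View pics/w3.png

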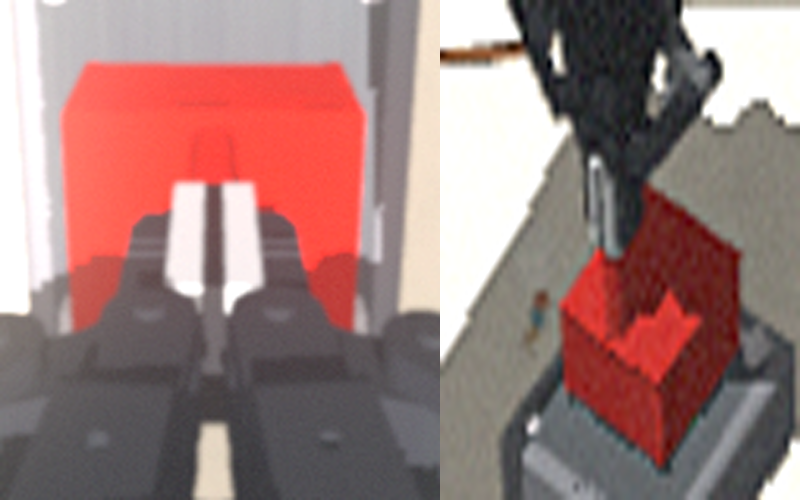

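The gripper closed fully with nothing in it. The left half shows the fin's front at view rows 125–180, just ahead of the fingertips. I'll rise and look again.

>>> send_rows(commands="20 0 0 -.3 0;40 0 0 -1 0;85 0 0 -1 0;85 0 0 -1 0;85 0 0 -1 0;85 0 0 0 0;85 0 0 0 0;85 0 0 0 0")

```text
t: 5.43
tcp_pos: [0.4752, 0.1518, 0.1936]
tool_rot: [0.025, 1.0, -0.0, -0.0]
force: [-0.5, 0.5, 0.6]
finger_gap: 0.996
gripper_force: 0.0
```

Run:
```python
from station import cams,readout
from h import *
np.set_printoptions(precision=4,suppress=True)
print(readout.sense()["tcp_pos"])
w=cams.snapshot("wrist");pickle.dump(w,open("w4.pkl","wb"));d=w["pixels"];print(w["intrinsics"][0],w["eye"])
u=proj(w,(.5,.15,.09)).astype(int);print(u)
v=np.clip(d[u[1]-60:u[1]+60,u[0]-50:u[0]+50].astype(float)*2.5,0,255).astype(np.uint8)
s=cams.snapshot("scene");pickle.dump(s,open("s4.pkl","wb"));s=s["pixels"][155:215,190:260]
cv2.imwrite("pics/w4.png",np.hstack([cv2.resize(v,(420,504),interpolation=cv2.INTER_CUBIC),cv2.resize(np.clip(s.astype(float)*1.5,0,255).astype(np.uint8),(360,504),interpolation=cv2.INTER_CUBIC)])[:,:,::-1])
```

```text
[0.4752 0.1518 0.1936]
[282.714    0.     257.5753] [0.4015 0.1545 0.3562]
[258 209]
```

View pics/w4.png

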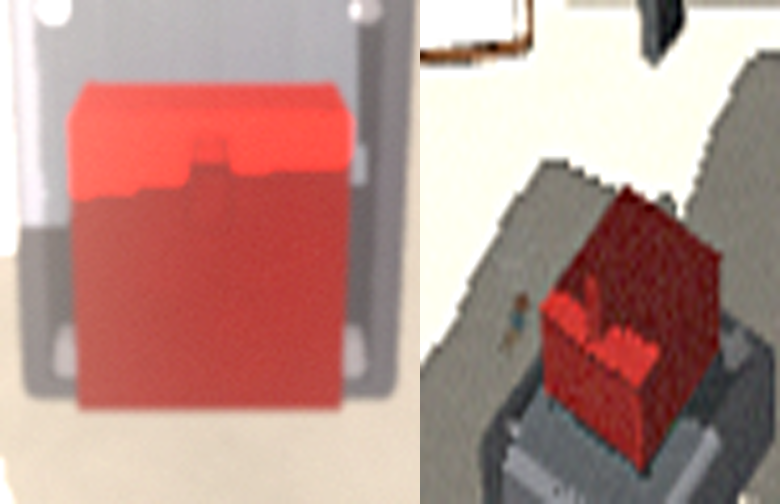

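Run:
```python
from h import *
np.set_printoptions(precision=4,suppress=True)
w=pickle.load(open("w4.pkl","rb"));s=pickle.load(open("s4.pkl","rb"))
W=lambda a,b:(208+a/4.2,149+b/4.2)
Sc=lambda a,b:(190+(a-420)/360*70,155+b/504*60)
b=onz(w,W(210,135),.091);print("base front",b,"cover front",onz(w,W(210,108),.091),"back",onz(w,W(210,408),.091))
for z in(.10,.107,.115,.127,.135):
    print(z,"front top row view",(proj(w,(b[0],b[1],z))[1]-149)*4.2,"scene",[(proj(s,(b[0]+.007,b[1],z))-[190,155])*[360/70,504/60]+[420,0]])
print("scene base",(proj(s,(b[0]+.007,b[1],.091))-[190,155])*[360/70,504/60]+[420,0])
print("tri fin top",tri(s,Sc(592,278),w,W(210,190)), tri(s,Sc(592,278),w,W(210,165)))
print("scene cover corners",onz(s,Sc(543,302),.091),onz(s,Sc(640,388),.091),onz(s,Sc(627,190),.091),onz(s,Sc(720,255),.091))
```

```text
base front [0.4707 0.1513 0.091 ] cover front [0.4643 0.1516 0.091 ] back [0.5404 0.1479 0.091 ]
0.1 front top row view 145.1886199496999 scene [array([596.9374, 305.5667])]
0.107 front top row view 153.58285486707612 scene [array([596.3228, 289.3714])]
0.115 front top row view 163.72569267457177 scene [array([595.6149, 270.7151])]
0.127 front top row view 180.1575204266326 scene [array([594.5418, 242.432 ])]
0.135 front top row view 192.01773793121166 scene [array([593.8186, 223.3743])]
scene base [597.7208 326.2147]
tri fin top [0.4762 0.1515 0.1134] [0.4715 0.1505 0.1164]
scene cover corners [0.472  0.1825 0.091 ] [0.4654 0.1162 0.091 ] [0.5416 0.1758 0.091 ] [0.5407 0.115  0.091 ]
```

The shadow makes the fin's top hard to see, but both views put the fingertips higher than expected. I'll regrasp lower, at TCP z 0.100. By the stated geometry that still clears the cover.

>>> send_rows(commands="60 -.1 0 1 0;60 0 0 1 0;60 0 0 1 0;60 0 0 1 0;60 0 0 .65 0;60 0 0 0 0;30 0 0 0 0;5 0 0 0 0;0 0 0 0 0;0 0 0 0 0;0 0 0 0 0;0 0 0 0 0;0 0 0 0 0;0 0 0 0 0", grip_force=25)

```text
t: 6.7
tcp_pos: [0.4784, 0.1516, 0.1018]
tool_rot: [0.025, 1.0, -0.0, 0.001]
force: [-0.3, -1.6, 5.8]
finger_gap: 0.106
gripper_force: 26.8
```

>>> send_rows(commands="30 0 0 0 0;30 0 0 0 0;30 0 0 0 0;30 0 0 .15 0;30 0 0 .15 0;30 0 0 0 0")

```text
t: 7.2
tcp_pos: [0.4772, 0.1517, 0.0941]
tool_rot: [0.025, 1.0, -0.0, -0.001]
force: [-0.5, 0.3, 0.1]
finger_gap: 0.356
gripper_force: 0.0
```

>>> send_rows(commands="0 0 0 0 0;0 0 0 0 0;0 0 0 0 0;0 0 0 0 0;0 0 0 0 0")

```text
t: 7.62
tcp_pos: [0.4778, 0.1516, 0.0949]
tool_rot: [0.025, 1.0, -0.0, -0.0]
force: [1.4, -1.5, -0.5]
finger_gap: 0.105
gripper_force: 27.1
```

Run:
```python
from station import cams
from h import *
w=cams.snapshot("wrist");d=w["pixels"]
v=np.clip(d[170:330,190:330].astype(float)*2.5,0,255).astype(np.uint8)
s=cams.snapshot("scene")["pixels"][155:215,190:260]
cv2.imwrite("pics/w5.png",np.hstack([cv2.resize(v,(440,500),interpolation=cv2.INTER_CUBIC),cv2.resize(np.clip(s.astype(float)*1.8,0,255).astype(np.uint8),(360,500),interpolation=cv2.INTER_CUBIC)])[:,:,::-1])
```

```text
(no output)
```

View pics/w5.png

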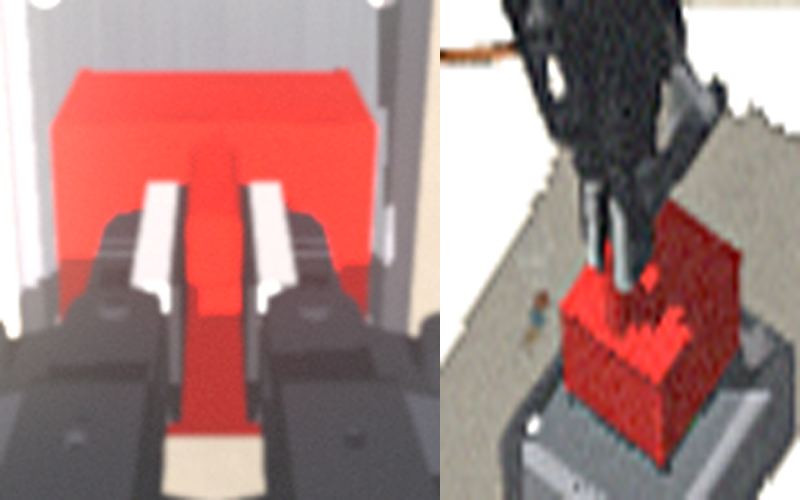

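The pads now straddle the fin with a 9 mm gap and 27 N of grip force. I'll carry it round the hinge arc.

>>> send_rows(commands="4 -0.20 0 -0.19 0;4 -0.21 0 -0.17 0;4 -0.22 0 -0.16 0;4 -0.23 0 -0.15 0;4 -0.24 0 -0.14 0;4 -0.24 0 -0.12 0;4 -0.25 0 -0.11 0;4 -0.26 0 -0.10 0;4 0 0 0 0")

```text
t: 8.47
tcp_pos: [0.5158, 0.1497, 0.1181]
tool_rot: [0.025, 1.0, -0.0, 0.0]
force: [1.0, -1.1, -6.3]
finger_gap: 0.105
gripper_force: 25.2
```

>>> send_rows(commands="4 -0.26 0 -0.02 0;4 -0.26 0 -0.03 0;4 -0.27 0 -0.03 0;4 -0.27 0 -0.03 0;4 -0.27 0 -0.02 0;4 -0.27 0 0 0;4 -0.27 0 0.01 0;4 -0.27 0 0.03 0;4 -0.24 0 0.04 0;4 -0.24 0 0.05 0;4 0 0 0 0")

```text
t: 9.38
tcp_pos: [0.5697, 0.1471, 0.1189]
tool_rot: [0.025, 1.0, -0.0, 0.002]
force: [-0.7, -2.6, 8.0]
finger_gap: 0.104
gripper_force: 26.5
```

>>> send_rows(commands="4 -0.24 0 -0.05 0;4 -0.23 0 -0.02 0;4 -0.23 0 0.05 0;4 -0.23 0 0.08 0;4 -0.22 0 0.09 0;4 -0.22 0 0.10 0;4 -0.21 0 0.12 0;4 -0.21 0 0.13 0;4 -0.20 0 0.14 0;4 -0.19 0 0.15 0;4 0 0 0 0")

```text
t: 10.3
tcp_pos: [0.6121, 0.1449, 0.1017]
tool_rot: [0.025, 1.0, -0.0, 0.001]
force: [-1.9, -3.6, -1.3]
finger_gap: 0.105
gripper_force: 24.4
```

>>> send_rows(commands="12 0 0 0 0;30 0 0 0 0;40 0 0 0 0;40 0 0 0 0;40 0 0 -.5 0;40 0 0 -1 0;40 0 0 -1 0;40 0 0 -1 0;40 0 0 -1 0;24 .9 .1 0 0;24 .9 .1 0 0;24 .9 .1 0 0;24 .9 .1 0 0;24 .9 .1 0 0;24 .9 .1 0 0;24 0 0 0 0;24 0 0 0 0")

```text
t: 11.72
tcp_pos: [0.5036, 0.1628, 0.193]
tool_rot: [0.024, 1.0, 0.0, 0.001]
force: [0.5, -0.4, -0.4]
finger_gap: 0.279
gripper_force: 0.0
```

Run:
```python
from station import cams,readout
from h import *
np.set_printoptions(precision=4,suppress=True)
print(readout.sense()["tcp_pos"],readout.sense()["finger_gap"])
w=cams.snapshot("wrist");pickle.dump(w,open("w6.pkl","wb"));d=w["pixels"]
s=cams.snapshot("scene");pickle.dump(s,open("s6.pkl","wb"))
u=proj(s,(.52,.15,.08)).astype(int);k=proj(w,(.5,.15,.06)).astype(int);print(u,k)
a=np.clip(s["pixels"][u[1]-50:u[1]+50,u[0]-40:u[0]+40].astype(float)*1.8,0,255).astype(np.uint8)
b=np.clip(d[k[1]-60:k[1]+60,k[0]-48:k[0]+48].astype(float)*2.2,0,255).astype(np.uint8)
cv2.imwrite("pics/w6.png",np.hstack([cv2.resize(b,(400,500),interpolation=cv2.INTER_CUBIC),cv2.resize(a,(400,500),interpolation=cv2.INTER_CUBIC)])[:,:,::-1])
```

```text
[0.5036 0.1628 0.193 ] 0.2786420890118882
[233 188] [246 174]
```

View pics/w6.png

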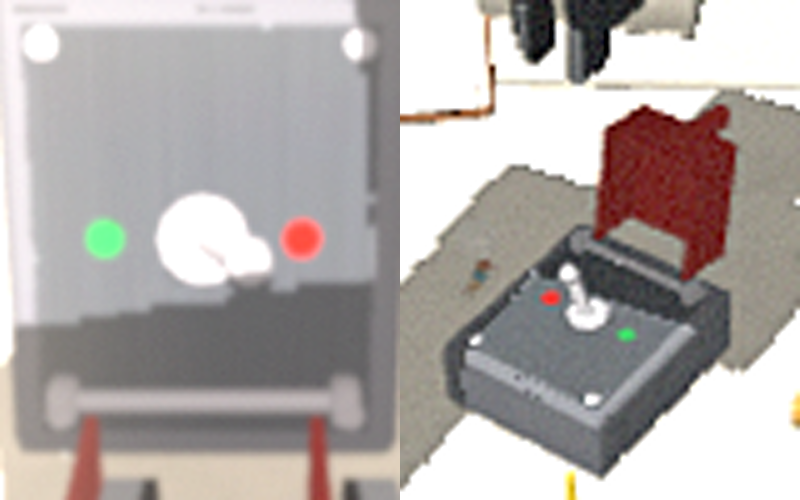

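The cover is open. The toggle ball is at view (252,258) in the wrist half and (568,272) in the scene half, leaning to the red dot.

Run:
```python
from h import *
np.set_printoptions(precision=4,suppress=True)
w=pickle.load(open("w6.pkl","rb"));s=pickle.load(open("s6.pkl","rb"))
W=lambda a,b:(246-48+a*.24,174-60+b*.24); S=lambda a,b:(233-40+(a-400)*.2,188-50+b*.2)
print("ball",tri(s,S(568,272),w,W(250,256)),onz(w,W(250,256),.071),onz(s,S(568,272),.071))
print("pivot boss",onz(w,W(203,238),.047),onz(s,S(587,315),.047))
print("green",onz(w,W(105,238),.045),"red",onz(w,W(302,238),.045))
for z in(.18,.185,.2,.21):
  print(z,[(proj(s,(.5036,.1628+q,z))-[193,138])/.2+[400,0] for q in(.02,-.02)])
```

```text
ball [0.4987 0.1615 0.0744] [0.4985 0.1624 0.071 ] [0.503  0.1629 0.071 ]
pivot boss [0.4988 0.1498 0.047 ] [0.5003 0.1494 0.047 ]
green [0.4979 0.1234 0.045 ] red [0.5005 0.1764 0.045 ]
0.18 [array([528.6715, 105.6643]), array([591.5299, 130.7587])]
0.185 [array([528.1601,  98.2111]), array([591.1835, 123.2795])]
0.2 [array([526.6094,  75.6088]), array([590.1328, 100.5955])]
0.21 [array([525.5615,  60.3349]), array([589.4226,  85.2638])]
```

>>> send_rows(commands="24 .15 0 .9 0;24 0 0 1 0;24 0 0 1 0;24 0 0 1 0;24 0 0 1 0;24 0 0 1 0;24 0 0 .8 0;24 0 0 0 0;24 0 0 .2 0;24 0 0 .2 0;24 0 0 0 0")

```text
t: 12.73
tcp_pos: [0.5012, 0.1626, 0.0501]
tool_rot: [0.025, 1.0, 0.0, 0.001]
force: [0.3, 0.5, 0.3]
finger_gap: 0.284
gripper_force: 0.0
```

Run:
```python
from station import cams,readout
from h import *
r=readout.sense();print(r["tcp_pos"],r["force"])
s=cams.snapshot("scene");w=cams.snapshot("wrist")
pickle.dump((s,w),open("s7.pkl","wb"))
a=np.clip(s["pixels"][138:238,193:273].astype(float)*1.8,0,255).astype(np.uint8)
k=proj(w,(.5,.15,.06)).astype(int);b=np.clip(w["pixels"][k[1]-60:k[1]+60,k[0]-48:k[0]+48].astype(float)*2,0,255).astype(np.uint8)
cv2.imwrite("pics/w7.png",np.hstack([cv2.resize(b,(400,500)),cv2.resize(a,(400,500),interpolation=cv2.INTER_CUBIC)])[:,:,::-1])
```

```text
[0.5012388  0.16258569 0.05010372] [0.26209072 0.47308818 0.32735747]
```

View pics/w7.png

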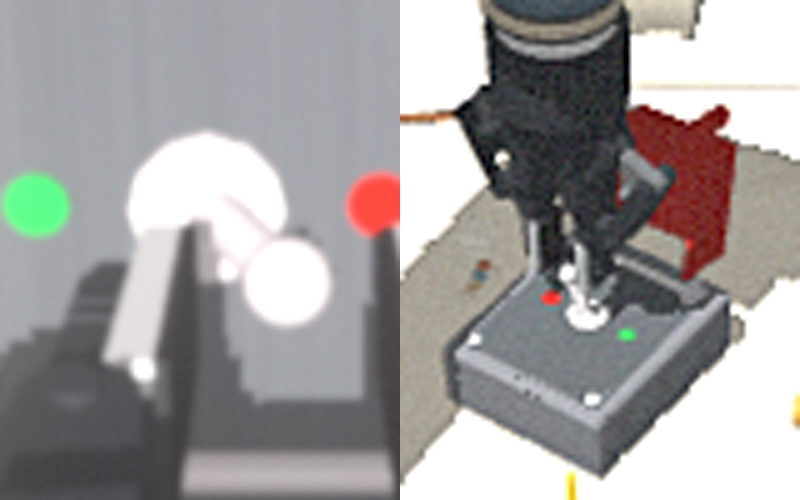

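The ball at view (285,280) sits between the two pads, so I'll push toward the green dot (-y).

>>> send_rows(commands="24 0 -.27 0 0;24 0 -.27 0 0;24 0 -.27 0 0;24 0 -.27 0 0;24 0 -.27 0 0;24 0 -.25 0 0;24 0 0 0 0;24 0 0 0 0")

```text
t: 13.5
tcp_pos: [0.4998, 0.1314, 0.0502]
tool_rot: [0.026, 1.0, 0.001, 0.001]
force: [2.0, 8.9, 1.2]
finger_gap: 0.277
gripper_force: 4.0
```

>>> send_rows(commands="24 0 .35 0 0;24 0 0 0 0;24 0 0 -.5 0;24 0 0 -1 0;24 0 0 -1 0;24 0 0 -1 0;24 0 0 -1 0;24 0 0 -1 0;24 0 0 -1 0;24 0 0 -.7 0;24 0 0 0 0;24 0 0 0 0")

```text
t: 14.5
tcp_pos: [0.4991, 0.1372, 0.1947]
tool_rot: [0.025, 1.0, -0.0, 0.001]
force: [-0.3, -0.1, -0.8]
finger_gap: 0.281
gripper_force: 0.0
```

Run:
```python
from station import cams,readout
from h import *
np.set_printoptions(precision=4,suppress=True)
print(readout.sense()["tcp_pos"])
w=cams.snapshot("wrist");s=cams.snapshot("scene");pickle.dump((s,w),open("s8.pkl","wb"))
k=proj(w,(.5,.15,.06)).astype(int);print(k)
H,Sa,V=cv2.split(cv2.cvtColor(w["pixels"],cv2.COLOR_RGB2HSV))
c=big((V>125)&(Sa<40),(k[0]-35,k[1]-18,k[0]+35,k[1]+20))
print("white blob",cv2.boundingRect(c),cv2.contourArea(c))
for p in((.4988,.1378,.071),(.4988,.162,.071),(.4993,.1495,.046)):print(proj(w,p),proj(s,p))
g=V.astype(int)[k[1]-16:k[1]+22,k[0]-34:k[0]+34]
for r in g[::2]: print("".join("#" if v>125 else "+" if v>100 else "." for v in r))
# fin in scene
H,Sa,V=cv2.split(cv2.cvtColor(s["pixels"],cv2.COLOR_RGB2HSV))
red=((H<8)|(H>172))&(Sa>120)&(V>30)
c=big(red,(193,138,273,238));print("cover scene",cv2.boundingRect(c))
hx=np.array((.546,.148,.049))
for th in(1.2,1.5,1.75):
  a=np.arctan2(78,68)+th;r=np.hypot(68,78)/1000;print(th,proj(s,hx+[-r*np.cos(a),0,r*np.sin(a)]))
```

```text
[0.4991 0.1372 0.1947]
[270 177]
white blob (255, 164, 25, 20) 266.5
[259.282  179.6105] [233.2672 196.5072]
[282.4651 178.513 ] [226.0073 193.382 ]
[269.5564 174.0144] [230.1861 201.449 ]
....................................................................
................................++++................................
............................+##########+............................
.........................++##############+..........................
.........++.............+##################+...........++#++........
......+++###++.........+####################+........+#######+......
......+######++.......++#####++++++#########+.......+#########......
......++#####++....+#######+++++++++########+.......+########+......
.......++++++.....+#########++++.++########+..........######+.......
..................+#########+...+##########+........................
..................+########+..+##########+..........................
....................++##++....+#######+.............................
....................................................................
....................................................................
....................................................................
....................................................................
....................................................................
....................................................................
....................................................................
cover scene (232, 159, 28, 35)
1.2 [248.4036 157.0711]
1.5 [253.1818 157.5088]
1.75 [256.1259 160.1423]
```

>>> send_rows(commands="50 -.9 .1 0 0;50 -.9 .1 0 0;50 -.9 .1 0 0;50 -.9 .1 0 0;50 -.9 .1 0 0;50 -.9 .1 0 0;50 -.72 .07 0 0;50 0 0 0 0;50 0 0 0 0;50 0 0 0 0")

```text
t: 15.43
tcp_pos: [0.6201, 0.1449, 0.1925]
tool_rot: [0.025, 1.0, -0.0, -0.002]
force: [-0.4, 0.0, -0.3]
finger_gap: 0.586
gripper_force: 0.0
```

>>> send_rows(commands="50 -.08 0 1 0;50 0 0 1 0;50 0 0 1 0;50 0 0 1 0;50 0 0 .8 0;50 0 0 .5 0;50 0 0 0 0;50 0 0 0 0")

```text
t: 16.1
tcp_pos: [0.6228, 0.1449, 0.0878]
tool_rot: [0.025, 1.0, -0.0, -0.001]
force: [0.1, 0.3, 0.4]
finger_gap: 0.585
gripper_force: 0.0
```

>>> send_rows(commands="25 0 0 0 0;5 0 0 0 0;0 0 0 0 0;0 0 0 0 0;0 0 0 0 0;0 0 0 0 0;0 0 0 0 0;0 0 0 0 0", grip_force=25)

```text
t: 16.77
tcp_pos: [0.6244, 0.1443, 0.0891]
tool_rot: [0.025, 1.0, -0.0, 0.001]
force: [-0.4, -3.2, 6.0]
finger_gap: 0.095
gripper_force: 24.9
```

>>> send_rows(commands="40 0 0 0 0;40 0 0 0 0;40 0 0 .2 0;40 0 0 .2 0;40 0 0 0 0;10 0 0 0 0;0 0 0 0 0;0 0 0 0 0;0 0 0 0 0;0 0 0 0 0;0 0 0 0 0")

```text
t: 17.68
tcp_pos: [0.6235, 0.1443, 0.0798]
tool_rot: [0.025, 1.0, -0.0, -0.0]
force: [-0.2, -3.1, -0.6]
finger_gap: 0.102
gripper_force: 27.8
```

```bash
sed -i 's/4 {-a/0 {-a/' arc.py; sed -i 's/r=.0969,e0=np.radians(45.4)/r=.0955,e0=np.radians(43.8)/' arc.py; python3 arc.py 1.75,1.0,16 1.0,0,18
```

```text
[0.62348537 0.14433282 0.07983741] 0.10245902857315063 27.810871303081512 [-0.16229628 -3.10671136 -0.60874822]
0 0.14 0 -0.18 0;0 0.14 0 -0.17 0;0 0.15 0 -0.16 0;0 0.16 0 -0.16 0;0 0.17 0 -0.15 0;0 0.17 0 -0.14 0;0 0.18 0 -0.13 0;0 0.19 0 -0.12 0;0 0.19 0 -0.12 0;0 0.20 0 -0.11 0;0 0.20 0 -0.10 0;0 0.21 0 -0.09 0;0 0.21 0 -0.08 0;0 0.21 0 -0.07 0;0 0.22 0 -0.06 0;0 0.22 0 -0.05 0
0 0.26 0 -0.04 0;0 0.26 0 -0.03 0;0 0.26 0 -0.01 0;0 0.27 0 0.00 0;0 0.26 0 0.01 0;0 0.26 0 0.03 0;0 0.26 0 0.04 0;0 0.26 0 0.06 0;0 0.26 0 0.07 0;0 0.25 0 0.09 0;0 0.25 0 0.10 0;0 0.24 0 0.11 0;0 0.23 0 0.13 0;0 0.23 0 0.14 0;0 0.22 0 0.15 0;0 0.21 0 0.16 0;0 0.20 0 0.18 0;0 0.19 0 0.19 0
```

>>> send_rows(commands="0 0.14 0 -0.18 0;0 0.14 0 -0.17 0;0 0.15 0 -0.16 0;0 0.16 0 -0.16 0;0 0.17 0 -0.15 0;0 0.17 0 -0.14 0;0 0.18 0 -0.13 0;0 0.19 0 -0.12 0;0 0 0 0 0")

```text
t: 18.43
tcp_pos: [0.596, 0.1458, 0.1043]
tool_rot: [0.024, 1.0, -0.001, -0.001]
force: [-1.1, -5.4, -5.3]
finger_gap: 0.105
gripper_force: 26.4
```

>>> send_rows(commands="0 0.19 0 -0.12 0;0 0.20 0 -0.11 0;0 0.20 0 -0.10 0;0 0.21 0 -0.09 0;0 0.21 0 -0.08 0;0 0.21 0 -0.07 0;0 0.22 0 -0.06 0;0 0.22 0 -0.05 0;0 0 0 0 0")

```text
t: 19.18
tcp_pos: [0.5635, 0.1475, 0.118]
tool_rot: [0.024, 1.0, -0.001, -0.0]
force: [0.3, -5.1, -6.5]
finger_gap: 0.109
gripper_force: 24.4
```

>>> send_rows(commands="0 0.26 -.03 0.01 0;0 0.26 0 0.02 0;0 0.26 0 0.01 0;0 0.27 0 0.00 0;0 0.26 0 0.01 0;0 0.26 0 0.03 0;0 0.26 0 0.04 0;0 0.26 0 0.06 0;0 0.26 0 0.07 0;0 0 0 0 0")

```text
t: 20.02
tcp_pos: [0.5184, 0.1497, 0.1156]
tool_rot: [0.024, 1.0, 0.0, 0.003]
force: [-0.2, -4.4, 11.7]
finger_gap: 0.105
gripper_force: 26.3
```

>>> send_rows(commands="0 0.25 0 0.09 0;0 0.25 0 0.10 0;0 0.24 0 0.11 0;0 0.23 0 0.13 0;0 0.23 0 0.14 0;0 0.22 0 0.15 0;0 0.21 0 0.16 0;0 0 0 0 0")

```text
t: 20.68
tcp_pos: [0.483, 0.1515, 0.0969]
tool_rot: [0.024, 1.0, 0.0, -0.001]
force: [-3.9, -4.3, 11.7]
finger_gap: 0.109
gripper_force: 31.8
```

>>> send_rows(commands="0 0.17 0 0.1 0;0 0.12 0 0.1 0;0 0 0 0 0;15 0 0 0 0;30 0 0 0 0;30 0 0 0 0;30 0 0 0 0;30 0 0 -.3 0;30 0 0 -.8 0;30 0 0 -1 0;30 0 0 -1 0;30 0 0 -1 0;30 0 0 -1 0;30 0 0 0 0;30 0 0 0 0")

```text
t: 21.93
tcp_pos: [0.4799, 0.1517, 0.1943]
tool_rot: [0.025, 1.0, 0.0, 0.001]
force: [-1.0, -0.2, 0.3]
finger_gap: 0.349
gripper_force: 0.0
```

Run:
```python
from station import cams,readout
from h import *
np.set_printoptions(precision=4,suppress=True)
r=readout.sense();print(r["t"],r["tcp_pos"],r["finger_gap"],r["q"])
s=cams.snapshot("scene");T=cams.snapshot("top");pickle.dump((s,T),open("s9.pkl","wb"))
S=pickle.load(open("scene.pkl","rb"))
for im in(S,s):
    H,Sa,V=cv2.split(cv2.cvtColor(im["pixels"],cv2.COLOR_RGB2HSV))
    red=((H<8)|(H>172))&(Sa>120)&(V>30)
    c=big(red,(193,138,273,238));print("cover scene",cv2.boundingRect(c),cv2.contourArea(c),cv2.approxPolyDP(c,2.5,True)[:,0].tolist())
```

```text
21.9333 [0.4799 0.1517 0.1943] 0.3486775103609025 [ 0.0836  0.3867  1.7541  0.0004  0.9979 -1.4381]
cover scene (213, 177, 35, 34) 729.5 [[229, 177], [213, 191], [214, 201], [233, 210], [247, 196], [247, 185]]
cover scene (213, 177, 35, 34) 728.0 [[229, 177], [213, 191], [214, 201], [233, 210], [247, 196], [247, 185]]
```

The cover outline matches the initial one exactly, so it is closed. Next I'll measure the wrench.

Run:
```python
from h import *
np.set_printoptions(precision=4,suppress=True)
T=pickle.load(open("top.pkl","rb"));S=pickle.load(open("scene.pkl","rb"))
H,Sa,V=cv2.split(cv2.cvtColor(T["pixels"],cv2.COLOR_RGB2HSV))
f=.64
m=(V<55);c=big(m,tuple(int(v*f) for v in(445,310,520,360)))
mm=np.zeros_like(V);cv2.drawContours(mm,[c],-1,1,-1);ys,xs=np.nonzero(mm)
P=np.array([onz(T,(x,y),.095)[:2] for x,y in zip(xs,ys)]);c0=P.mean(0)
vx,vy,_,_=cv2.fitLine(P.astype(np.float32),cv2.DIST_L2,0,.01,.01).ravel();d=np.array((vx,vy));d*=np.sign(d[1])
t=(P-c0)@d;print("grip centroid",c0,"ang",np.arctan2(d[1],d[0]),"len",np.ptp(t),t.min(),t.max(),"width",4*((P-c0)@np.array((-d[1],d[0]))).std())
mid=c0+d*(t.min()+t.max())/2;print("mid",mid,"nut est(158)",mid-158e-3*d)
# blue base: all blue px hull
b=((H>98)&(H<128)&(Sa>90)).astype(np.uint8);b[:int(235*f)]=0;b[int(370*f):]=0;b[:,:int(505*f)]=0;b[:,int(650*f):]=0
r=cv2.minAreaRect(np.argwhere(b)[:,::-1].astype(np.float32));w=np.array([onz(T,q,.042)[:2] for q in cv2.boxPoints(r)])
print("base",w.mean(0),[np.linalg.norm(w[i]-w[i-1]) for i in range(4)],w)
# scene grip
H,Sa,V=cv2.split(cv2.cvtColor(S["pixels"],cv2.COLOR_RGB2HSV))
c=big(V<50,tuple(int(v*f) for v in(420,330,482,365)));M=cv2.moments(c);u=(M["m10"]/M["m00"],M["m01"]/M["m00"]);print(cv2.boundingRect(c),onz(S,u,.095))
print("tri",tri(S,u,T,(xs.mean(),ys.mean())))
```

```text
grip centroid [ 0.4728 -0.051 ] ang 1.9313067 len 0.07974653039395548 -0.04021189993045646 0.03953463046349902 width 0.023033142298995304
mid [ 0.4729 -0.0513] nut est(158) [ 0.5286 -0.1991]
base [ 0.5265 -0.1946] [np.float64(0.14385554695480177), np.float64(0.14544521041448422), np.float64(0.14504656721835948), np.float64(0.14074078787903754)] [[ 0.587  -0.1161]
 [ 0.6098 -0.2598]
 [ 0.4652 -0.2708]
 [ 0.444  -0.1317]]
(274, 216, 31, 12) [ 0.4746 -0.0499  0.095 ]
tri [ 0.4725 -0.0508  0.0973]
```

>>> send_rows(commands="45 0 0 0 1;45 0 0 0 1;45 0 0 0 1;45 0 0 0 1;45 0 0 0 1;45 0 0 0 1;45 0 0 0 1;45 0 0 0 1;45 0 0 0 1;45 0 0 0 1;45 0 0 0 1;45 0 0 0 1;45 0 0 0 1;45 0 0 0 1;45 0 0 0 1;45 0 0 0 1;45 0 0 0 .65;45 0 0 0 0")

```text
t: 23.53
tcp_pos: [0.4781, 0.1514, 0.1916]
tool_rot: [0.57, 0.822, -0.001, -0.001]
force: [0.0, -0.4, 0.3]
finger_gap: 0.525
gripper_force: 0.0
```

>>> send_rows(commands="45 -.82 -.33 0 0;45 -.82 -.33 0 0;45 -.82 -.33 0 0;45 -.82 -.33 0 0;45 -.82 -.33 0 0;45 -.82 -.33 0 0;45 -.82 -.33 0 0;45 -.82 -.33 0 0;45 -.82 -.33 0 0;45 -.82 -.33 0 0;45 -.82 -.33 0 0;45 -.75 -.27 0 0;45 0 0 0 0;45 0 0 0 0")

```text
t: 24.7
tcp_pos: [0.4743, -0.0592, 0.1923]
tool_rot: [0.57, 0.822, -0.0, -0.001]
force: [0.4, -0.7, -0.2]
finger_gap: 0.528
gripper_force: 0.0
```

>>> send_rows(commands="45 0 .05 1 0;45 0 0 1 0;45 0 0 1 0;45 0 0 .5 0;45 0 0 0 0;45 0 0 .5 0;45 0 0 .5 0;45 0 0 .5 0;45 0 0 .5 0;45 0 0 .5 0;45 0 0 .5 0;45 0 0 0 0")

```text
t: 25.7
tcp_pos: [0.475, -0.0575, 0.0623]
tool_rot: [0.569, 0.822, -0.0, -0.001]
force: [0.4, -0.5, -0.0]
finger_gap: 0.531
gripper_force: 0.0
```

```bash
cat > sw.py <<'E'
from station import readout
from h import *
import sys
# sweep tool about nut axis by total dphi clockwise in n rows (tool y kept along motion)
a,n=float(sys.argv[1]),int(sys.argv[2])
r=readout.sense();print(r["t"],r["tcp_pos"],r["force"],r["finger_gap"],r["gripper_force"])
M=R.from_quat(r["tool_rot"]).as_matrix();N=np.array((.528,-.198))
p=r["tcp_pos"][:2]-N;print("r",np.linalg.norm(p),"ang",np.arctan2(p[1],p[0]),"yang",np.arctan2(M[1,1],M[0,1]))
d=a/n;rr=np.linalg.norm(p)
# chord of each step in tool axes before step
print("per row: dy",rr*np.sin(d)/.02,"dx",-rr*(1-np.cos(d))/.02,"spin",np.degrees(d)/4)
E
python3 sw.py .4 16
```

```text
25.7 [ 0.47497821 -0.05753913  0.062253  ] [ 0.35556062 -0.45391157 -0.03087662] 0.5307068491491082 0.0
r 0.15013516462693222 ang 1.9317433580424868 yang 0.36022806232695814
per row: dy 0.18764940754499693 dx -0.0023457397695311596 spin 0.35809862195676456
```

>>> send_rows(commands="45 0 .19 0 .36;45 0 .19 0 .36;45 0 .19 0 .36;45 0 .19 0 .36;45 0 .19 0 .36;45 0 .19 0 .36;45 0 .19 0 .36;45 0 .19 0 .36;45 0 .19 0 .36;45 0 .19 0 .36;45 0 .19 0 .36;45 0 .19 0 .36;45 0 .19 0 .36;45 0 .19 0 .36;45 0 .19 0 .36;45 0 .19 0 .36;45 0 0 0 0")

```text
t: 27.12
tcp_pos: [0.5346, -0.0482, 0.0638]
tool_rot: [0.722, 0.692, -0.001, -0.001]
force: [-2.4, -0.9, 0.8]
finger_gap: 0.525
gripper_force: 1.3
```

```bash
python3 sw.py .1 4
```

```text
27.1167 [ 0.53455413 -0.04824281  0.06377089] [-2.35760405 -0.93134385  0.83129674] 0.5247132413858677 1.2561319023370743
r 0.14990054509793505 ang 1.5270591645698701 yang -0.041688861670391826
per row: dy 0.18735616368221367 dx -0.002342074030320463 spin 0.35809862195676456
```

>>> send_rows(commands="45 0 .19 0 .36;45 0 .19 0 .36;45 0 .19 0 .36;45 0 .19 0 .36;45 0 .19 0 .36;45 0 .19 0 .36")

```text
t: 27.62
tcp_pos: [0.5557, -0.0504, 0.0635]
tool_rot: [0.772, 0.636, -0.002, -0.001]
force: [-4.6, -3.9, 1.1]
finger_gap: 0.529
gripper_force: 2.1
```

>>> send_rows(commands="45 0 .19 0 .36;45 0 .19 0 .36")

```text
t: 27.78
tcp_pos: [0.563, -0.0519, 0.0635]
tool_rot: [0.788, 0.616, -0.002, -0.002]
force: [-4.7, -2.9, 1.1]
finger_gap: 0.53
gripper_force: 2.1
```

>>> send_rows(commands="45 0 .19 0 .36")

```text
t: 27.87
tcp_pos: [0.5666, -0.0528, 0.0634]
tool_rot: [0.795, 0.606, -0.002, -0.002]
force: [-5.4, -3.0, 2.0]
finger_gap: 0.524
gripper_force: 2.2
```

>>> send_rows(commands="45 0 .19 0 .36")

```text
t: 27.95
tcp_pos: [0.5702, -0.0538, 0.0634]
tool_rot: [0.803, 0.596, -0.002, -0.002]
force: [-5.4, -2.7, 0.9]
finger_gap: 0.526
gripper_force: 2.1
```

>>> send_rows(commands="45 0 .19 0 .36")

```text
t: 28.03
tcp_pos: [0.5737, -0.0548, 0.0634]
tool_rot: [0.81, 0.586, -0.002, -0.002]
force: [-4.7, -1.7, 2.4]
finger_gap: 0.527
gripper_force: 2.1
```

>>> send_rows(commands="45 0 .15 0 .3")

```text
t: 28.12
tcp_pos: [0.5741, -0.0553, 0.063]
tool_rot: [0.816, 0.578, -0.004, -0.004]
force: [-11.5, -2.3, 3.6]
finger_gap: 0.532
gripper_force: 5.3
```

>>> send_rows(commands="45 0 .15 0 .3;45 0 .1 0 .2")

```text
t: 28.28
tcp_pos: [0.5752, -0.0562, 0.0624]
tool_rot: [0.826, 0.564, -0.007, -0.007]
force: [-13.2, -2.4, 5.7]
finger_gap: 0.529
gripper_force: 6.4
```

>>> send_rows(commands="45 0 .15 0 .3")

```text
t: 28.37
tcp_pos: [0.5771, -0.057, 0.0623]
tool_rot: [0.831, 0.555, -0.008, -0.007]
force: [-15.5, -1.6, 6.7]
finger_gap: 0.528
gripper_force: 6.7
```

>>> send_rows(commands="45 0 .15 0 .3")

```text
t: 28.45
tcp_pos: [0.5796, -0.058, 0.0623]
tool_rot: [0.837, 0.547, -0.008, -0.007]
force: [-14.1, -1.1, 6.0]
finger_gap: 0.53
gripper_force: 6.9
```

>>> send_rows(commands="45 0 .19 0 .3;45 0 .19 0 .3")

```text
t: 28.62
tcp_pos: [0.5859, -0.0604, 0.0622]
tool_rot: [0.849, 0.529, -0.008, -0.008]
force: [-15.0, 0.5, 7.6]
finger_gap: 0.528
gripper_force: 7.4
```

>>> send_rows(commands="45 0 .15 0 .2")

```text
t: 28.7
tcp_pos: [0.5886, -0.0616, 0.0621]
tool_rot: [0.852, 0.523, -0.008, -0.008]
force: [-15.8, 2.1, 7.9]
finger_gap: 0.53
gripper_force: 7.4
```

>>> send_rows(commands="45 0 .2 0 0;45 0 0 0 0")

```text
t: 28.87
tcp_pos: [0.5928, -0.0629, 0.0622]
tool_rot: [0.852, 0.523, -0.007, -0.008]
force: [-13.4, 3.1, 7.2]
finger_gap: 0.528
gripper_force: 7.2
```

Run:
```python
from station import cams
from h import *
np.set_printoptions(precision=4,suppress=True)
T=cams.snapshot("scene")
H,Sa,V=cv2.split(cv2.cvtColor(T["pixels"],cv2.COLOR_RGB2HSV))
# brass end: near nut + 204mm; list brass-coloured blobs near there
for a in(1.342,1.25,1.2,1.15,1.1):
    print(a,proj(T,(.528+.204*np.cos(a),-.198+.204*np.sin(a),.095)))
m=((H>12)&(H<28)&(Sa>110)&(V>60)).astype(np.uint8)
n,l,st,ce=cv2.connectedComponentsWithStats(m)
for i in range(1,n):
    if st[i,4]>4 and 230<ce[i][0]<400 and 170<ce[i][1]<270: print(st[i],ce[i],onz(T,ce[i],.095))
```

```text
1.342 [290.6729 191.9841]
1.25 [295.5089 188.8416]
1.2 [298.2943 187.2861]
1.15 [301.1825 185.8402]
1.1 [304.1673 184.5054]
[320 204   7   6  22] [322.2273 206.1364] [ 0.5694 -0.096   0.095 ]
[327 209  12   9  27] [332.6667 212.8889] [ 0.5609 -0.1298  0.095 ]
[343 208   2   4   5] [343.4 209.4] [ 0.5873 -0.1481  0.095 ]
[348 208   5   4   8] [350.25  209.625] [ 0.5958 -0.1635  0.095 ]
```

The handle has broken over. TCP geometry gives a bend of about 0.17 rad. I'll back off smoothly to the straight-handle position.

>>> send_rows(commands="45 0 -.2 0 -.42;45 0 -.2 0 -.42;45 0 -.2 0 -.42;45 0 -.2 0 -.42;45 0 -.2 0 -.42;45 0 -.2 0 -.42;45 0 -.2 0 -.42;45 0 -.15 0 -.42;45 0 0 0 0;45 0 0 0 0")

```text
t: 29.75
tcp_pos: [0.5743, -0.0548, 0.0638]
tool_rot: [0.786, 0.618, 0.001, 0.0]
force: [1.0, -0.7, -0.2]
finger_gap: 0.527
gripper_force: 0.0
```

>>> send_rows(commands="45 0 -.25 0 0;45 0 -.25 0 0;45 0 0 0 0;45 0 0 0 0")

```text
t: 30.08
tcp_pos: [0.5636, -0.0527, 0.0631]
tool_rot: [0.786, 0.618, -0.0, -0.0]
force: [0.9, 0.6, 0.5]
finger_gap: 0.524
gripper_force: 0.0
```

>>> send_rows(commands="45 0 0 -.5 0;45 0 0 -1 0;45 0 0 -1 0;45 0 0 -1 0;45 0 0 -1 0;45 0 0 -1 0;45 .8 0 -.8 0;45 1 0 0 0;45 1 0 0 0;45 1 0 0 0;45 1 0 0 0;45 1 0 0 0;45 1 0 0 0;45 1 0 0 0;45 1 0 0 0;45 0 0 0 0;45 0 0 0 0")

```text
t: 31.5
tcp_pos: [0.6058, 0.1189, 0.1896]
tool_rot: [0.786, 0.619, 0.0, 0.0]
force: [0.1, 0.5, 1.0]
finger_gap: 0.527
gripper_force: 0.0
```

Run:
```python
from station import cams,readout
from h import *
np.set_printoptions(precision=4,suppress=True)
r=readout.sense();print(r["t"],r["tcp_pos"],r["force"])
T=cams.snapshot("top");S=cams.snapshot("scene");T0=pickle.load(open("top.pkl","rb"));S0=pickle.load(open("scene.pkl","rb"))
V=T["pixels"].max(2)
m=np.zeros_like(V)
for y in range(384):
    for x in range(512):
        if V[y,x]<55:
            p=onz(T,(x,y),.095)[:2]-[.528,-.198]
            if .115<np.linalg.norm(p)<.2 and 1.0<np.arctan2(p[1],p[0])<2: m[y,x]=1
c=big(m);mm=np.zeros_like(V);cv2.drawContours(mm,[c],-1,1,-1);ys,xs=np.nonzero(mm)
P=np.array([onz(T,(x,y),.095)[:2] for x,y in zip(xs,ys)]);c0=P.mean(0)
d=cv2.fitLine(P.astype(np.float32),cv2.DIST_L2,0,.01,.01).ravel()[:2];d=d*np.sign(d[1])
print("grip",len(P),c0,"line ang",np.arctan2(d[1],d[0]),"radial ang",np.arctan2(*(c0-[.528,-.198])[::-1]))
f=.64
for n,(u0,v0,u1,v1) in dict(dropper=(505,195,555,245),blower=(575,380,640,435),vial=(255,300,285,335),cover=(290,280,385,390)).items():
    b=np.s_[int(v0*f):int(v1*f),int(u0*f):int(u1*f)]
    print(n,"mean abs diff",np.abs(T["pixels"][b].astype(int)-T0["pixels"][b]).mean())
H,Sa,V=cv2.split(cv2.cvtColor(S["pixels"],cv2.COLOR_RGB2HSV))
c=big(((H<8)|(H>172))&(Sa>120)&(V>30),(193,138,273,238));print("cover",cv2.boundingRect(c),cv2.contourArea(c))
```

```text
31.5 [0.6058 0.1189 0.1896] [0.0947 0.5492 1.0026]
grip 336 [ 0.5667 -0.0453] line ang 1.3342675 radial ang 1.322467919574301
dropper mean abs diff 46.954427083333336
blower mean abs diff 43.67711962833914
vial mean abs diff 74.396331738437
cover mean abs diff 44.838485558157686
cover (214, 177, 35, 34) 731.0
```

Run:
```python
from station import cams
from h import *
S=cams.snapshot("scene");S0=pickle.load(open("scene.pkl","rb"));T=cams.snapshot("top");T0=pickle.load(open("top.pkl","rb"))
print(S["eye"],S0["eye"],T["eye"],T0["eye"])
f=.64
for A,A0,nm,d in((S,S0,"scene",dict(dropper=(528,296,558,350),blower=(498,425,536,483),vial=(314,280,336,308))),(T,T0,"top",dict(dropper=(510,198,548,243),blower=(582,385,630,430),vial=(257,303,281,332)))):
  g=cv2.cvtColor(A["pixels"],cv2.COLOR_RGB2GRAY);g0=cv2.cvtColor(A0["pixels"],cv2.COLOR_RGB2GRAY)
  for n,(a,b,c,e) in d.items():
    a,b,c,e=[int(v*f) for v in(a,b,c,e)]
    r=cv2.matchTemplate(g[b-15:e+15,a-15:c+15],g0[b:e,a:c],cv2.TM_CCOEFF_NORMED);_,s,_,l=cv2.minMaxLoc(r);print(nm,n,round(s,3),"shift px",l[0]-15,l[1]-15)
```

```text
[-0.28635938 -0.42294979  0.96666362] [-0.28635938 -0.42294979  0.96666362] [0.33850563 0.06510204 0.95898289] [0.33850563 0.06510204 0.95898289]
scene dropper 0.963 shift px 0 0
scene blower 0.998 shift px 0 0
scene vial 0.742 shift px -3 -8
top dropper 0.999 shift px 0 0
top blower 0.999 shift px 0 0
top vial 0.073 shift px -13 9
```

>>> send_rows(commands="45 -1 0 -.5 0;45 -1 -.5 -.5 0;45 -1 -.5 -.5 0;45 -1 -.5 -.5 0;45 -1 -.5 0 0;45 -1 -.5 0 0;45 0 0 0 0;45 0 0 0 0")

```text
t: 32.37
tcp_pos: [0.5282, 0.012, 0.2295]
tool_rot: [0.787, 0.617, 0.0, 0.0]
force: [-0.4, -0.7, 0.3]
finger_gap: 0.524
gripper_force: 0.0
```

Run:
```python
from station import cams,readout
from h import *
print(readout.sense()["tcp_pos"])
f=.64
for nm,(a,b,c,e) in (("scene",(314,280,336,308)),("top",(257,303,281,332))):
    A=cams.snapshot(nm);A0=pickle.load(open(nm+".pkl","rb"))
    a,b,c,e=[int(v*f) for v in(a,b,c,e)]
    g=cv2.cvtColor(A["pixels"],cv2.COLOR_RGB2GRAY);g0=cv2.cvtColor(A0["pixels"],cv2.COLOR_RGB2GRAY)
    r=cv2.matchTemplate(g[b-15:e+15,a-15:c+15],g0[b:e,a:c],cv2.TM_CCOEFF_NORMED);_,s,_,l=cv2.minMaxLoc(r);print(nm,round(s,3),l[0]-15,l[1]-15,g[b:e,a:c].mean(),g0[b:e,a:c].mean())
    for r in A["pixels"][b-4:e+4,a-6:c+6].max(2): print("".join(" .:-=+*#%@"[min(9,v//26)] for v in r))
    print("initial")
    for r in A0["pixels"][b-4:e+4,a-6:c+6].max(2): print("".join(" .:-=+*#%@"[min(9,v//26)] for v in r))
```

```text
[0.52821795 0.01204044 0.22947059]
scene 0.983 0 0 164.02592592592592 150.0074074074074
###########################
###########################
###########################
###########################
###########################
###########################
#############*#############
###########################
###########################
##########%################
##########%######=*######*-
##########+*#%##+:######*-:
##########*++===-:#%###+:::
##########*++++=++###%+::::
###########*+++++#%=:=-::::
#############%+:::---::::::
##############=::---:::::::
#############+::---::::::::
#############*==----:::::::
#############*+-:=-::::::::
############*+*+=#+-:::::::
###########+==-#%%+::::::::
#############+#%%=:::::::::
################=::.:::::::
##############=-::..:::::::
#############=-::...:::::::
initial
******************#********
***************************
***************************
***********#***************
***************************
***************************
*************+*************
****************#**********
***************************
**********##************
[... 1322 characters left out ...]

***************************
***************************
***************************
***************+-+*********
*************+-----+*******
************+-------+******
************+--------+*****
************+--------+*****
***********+++=------+*****
********++****++=----+*****
****************+=---+*****
*******++********+:--+*****
*******+*********+-:+******
*****************+-:+******
*****************+=+*******
*******+********+==+*******
****************+=+********
*********+****+===+********
**********+++=====+********
**************+==+*********
***************+++*********
***************************
***************************
***************************
***************************
```

All three loose items are undisturbed, with zero pixel shift in both views. The handle is straight at the stop and the cover is closed, so I'm handing it in.

```bash
python3 -c "
from station import sign_off
print(sign_off())"
```

```text
the job is handed in; nothing more can be done
None
```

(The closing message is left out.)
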